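# Lay oysters cup down in the display tray

### The job

Fill the shallow wooden tray: pick up the oyster standing in the small wooden rack and the one lying loose on the counter between the tray and the rack, and lay one in the middle of each free green pad, rounded cup side down and flat lid up, with the narrow beak pointing the same way as on the oyster already in the tray. Set them down gently rather than dropping them from a height, and leave that first oyster, the lemon, the bowl and the knife where they are.

Things in the scene. Friction and masses are not known exactly. Their poses are not given: they have to be found in the camera images.
- oyster_standing: to be laid in the tray; it starts upright in the rack, beak down, lip up, 98 mm tall. Rough teardrop shell 92 long, 54 wide, 26 thick (all mm); origin at mid-length. x points to the narrow beak (tip at +46, broad lip at -46); z out of the pale flat lid (face at z = 11; dark rounded cup to z = -15). Parallel sides 54 apart for x -34..10, z -2..8: grip here; beak end 20 wide, cup 34
- oyster_lying: to be laid in the tray; it starts cup down on the bare counter, turned any way. Same shape and axes as oyster_standing
- oyster_sample: the oyster already in the tray on pad_c, cup down, beak the right way; leave it. Same shape and axes as oyster_standing
- oyster_standing_beak (a point): the beak point of oyster_standing, 46 mm along its x and 3 mm along its z from its origin
- oyster_lying_beak (a point): the beak point of oyster_lying, likewise
- tray: fixed shallow pine tray 150 (x) by 304 (y) mm. Origin under its centre on the counter; its x is the way all beaks must point. Floor 8 mm above the counter, outer walls 8 thick and 22 high, two low dividers (6 thick, tops 14 mm above the counter) between three bays side by side along y, 96 mm apart
- pad_a: a free green pad, 86 by 64 by 3 mm, fixed on the tray floor in the middle of a bay; origin at the centre of its underside, axes as the tray's. Which bay varies
- pad_b: the other free green pad, same as pad_a
- pad_c: the green pad under oyster_sample, same as pad_a
- rack: fixed wooden rack 90 by 90 mm, origin under its centre on the counter. A slot 30 mm wide along its y between two walls (14 mm thick, tops 42 mm above the counter), slot floor at 6 mm; low end stops (tops at 26 mm). The standing oyster's flat lid faces the rack's +x, its width runs along the rack's y
- lemon: a yellow lemon standing on end, 56 across, 64 high; origin under its centre; not to be moved
- bowl: a small white bowl, 100 across, 45 high; origin under its centre; not to be moved
- knife: an oyster knife with a dark wooden handle, 155 long, lying down; origin under its guard, blade along x; not to be moved

How it is judged:
At the end, for the whole second after the job is handed in: both oysters at rest, one each on pad_a and pad_b: origin within 22 mm of the pad centre in plan and under 26 mm above its origin, z within 0.25 rad of upright, x within 0.35 rad of tray x, beak at the tray's +x side; sample moved < 15 mm, lemon, bowl, knife < 30 mm (angle between each of oyster_standing, oyster_lying's own z axis and vertical below 0.25 rad and angle between the x axis of each of oyster_standing, oyster_lying and the x axis of tray, either way round below 0.35 rad and x of each of oyster_standing_beak, oyster_lying_beak in the frame of tray above 0.015 m and linear speed of each of oyster_standing, oyster_lying below 0.02 m/s and angular speed of each of oyster_standing, oyster_lying below 0.2 rad/s and (((horizontal distance between oyster_standing and pad_a below 0.022 m and z of oyster_standing in the frame of pad_a below 0.026 m) and (horizontal distance between oyster_lying and pad_b below 0.022 m and z of oyster_lying in the frame of pad_b below 0.026 m)) or ((horizontal distance between oyster_standing and pad_b below 0.022 m and z of oyster_standing in the frame of pad_b below 0.026 m) and (horizontal distance between oyster_lying and pad_a below 0.022 m and z of oyster_lying in the frame of pad_a below 0.026 m))) and distance of oyster_sample from where it was at the start of the episode below 0.015 m and distance of each of lemon, bowl, knife from where it was at the start of the episode below 0.03 m); the robot touches nothing.
It fails at once if oyster_standing is dropped: it falls free of everything with its origin more than 70 mm above the counter (height (world z) of oyster_standing above 0.07 m and contact force between oyster_standing and anything else below 0.01 N).
It fails at once if oyster_lying is dropped: it falls free of everything with its origin more than 70 mm above the counter (height (world z) of oyster_lying above 0.07 m and contact force between oyster_lying and anything else below 0.01 N).
It also fails if it takes over 59 s, if anything falls off the work surface, if the arm or the gripper's body presses on something with over 40 N, if the wrist force passes 120 N, or if a joint passes its speed limit or range.

### The arm

A 6-joint arm with a two-finger parallel gripper is mounted at the origin on the work surface. World frame = base frame: x ahead of the robot, y to its left, z up, the work surface at z = 0. Lengths are in m, angles in rad, forces in N, time in s.
With the tool pointing down it reaches from about 0.225 to 0.875 m from the base axis. Payload 3.4 kg.
Tool frame: the origin (TCP) lies where the fingers leave the gripper's body, on its centre line; the fingertips stand 73 mm ahead of it and the grasp point (between the pads) lies 54 mm ahead of it (manip.pinch_z is the distance from the TCP to the grasp point, in m); z points along the fingers, y is the line along which they close (so a half turn about z gives the same grasp; the last joint's range is limited). The gripper opens to 85 mm and grips with 20 to 120 N. Pads are 22 mm wide; open, the fingers measure 114 mm over their backs; the gripper's body (76 mm by 85 mm) begins 54 mm behind the grasp point. The pads swing forward as they close: fully open they stand 13 mm farther back than shut.
Start: joints at [1.108, 0.276, 1.505, -0, 1.361, -0.121], TCP at [0.193, 0.542, 0.304] pointing down, gripper open.
Joint ranges: [-2.89, 2.89], [-0.75, 2.08], [0.22, 2.7], [-1.18, 4.32], [0.11, 2.71], [-2.7, 2.7]. Speed limits (rad/s): [2.57, 2.57, 3.14, 3.14, 3.14, 3.14].

### API

Orientations are given as a unit quaternion [w, x, y, z].
In Python, from rig import readout, imaging, manip gives the robot as it stands. The module is installed in compiled form; this text tells all that it offers.
- The arm moves only by the tool servo_tool, never from a script. Its argument "moves" is a list of rows, each an object with "dp": the shift along the tool's x, y, z in units of 0.2 m (1.0 is 0.2 m), a list of three; "delta_rot": the turn, a rotation vector about the tool's x, y, z in units of 0.1 rad (1.0 is 0.1 rad), a list of three; "fingers": the opening, from 0 (shut) to 1 (fully open). In form: [{"dp": [dx, dy, dz], "delta_rot": [wx, wy, wz], "fingers": fingers}, ...]. A call has 1 to 5 rows; each row shifts and turns the commanded pose from where the row before left it, along the tool's axes as they then stand; what a row does not reach is not made up. A row lasts 1/10 s, in which the tool goes at most 50 mm and 8.59 degrees, less where a joint would pass 70% of its speed; a pose out of reach is approached as far as the arm can. A call with a number of a shift or a turn outside -1 to 1 is refused whole. A call with a gripper value outside its range is refused whole. The fingers move at their own pace and stop on an object; "force" is the grip in N (left out, the last holds). Time passes only in rows, so rows that do not move let the fingers close. It gives the time, the measured TCP pose, the force, the opening and the grip force at its end, in the units of the state.
- readout.get_state(): the state, without advancing time (a new reading comes with each control period).
- imaging.get_image(name): name is "side" or "top" or "wrist"; returns (picture, depth): 420x560x3 uint8, red, green, blue; 420x560 float32, m along the optical axis (not along the pixel's ray), 0 where there is no reading.
- imaging.calibration(name): a dict with "intrinsics" (3x3 intrinsics, pixels), "R" (3x3) and "t" (3): a world point X has camera coordinates R X + t; the wrist camera has in their place "hand_eye" (4x4, takes a point from camera to tool coordinates, whose origin is the TCP and whose axes are the flange's). Camera axes: x right, y down, z forward; pixel columns grow to the right and rows downward; lengths in m; the calibration is good to about 2 mm. A picture is of the moment at which its call begins: read the wrist's pose just before it. calibration takes no time and is no camera call.
- manip.sign_off(): hands the job in; it is judged then, once.
The state is a dict: "clock": time; "qpos": joint angles; "qd": joint speeds; "effort": joint torques, N m; "position": TCP position; "ee_rot": TCP orientation; "contact_force": force on the tool from outside, world axes, zero at the start; "moment": the same for the moment, N m; "width": finger opening in m; "gripper_force": force on a finger pad.
Only numpy, scipy, OpenCV 4.12 (cv2) and the standard library are available. Lean on these libraries where they do the work, as an engineer would, in place of code of your own. Each camera call takes 0.05 s, during which the arm holds its last target. There are 200 camera calls.

## Working session

There is one attempt and no reset: what is moved stays moved. The work goes in short steps, Python scripts to look and compute and a tool call to move; the robot and the scene stay as the last step left them, time stands still between calls to the robot, and variables do not carry over. Pictures are saved under pics/ and viewed, at most 10 in all, crops included, and the job is handed in when it is done.

Besides the shell and the picture viewer there is one more tool, called after "Call:" in YAML: its name, and indented under it one key for each argument. servo_tool: Moves the arm, as the interface text tells. Its arguments: {"type":"object","properties":{"moves":{"type":"array"},"force":{"type":"number"}},"required":["moves"]}

```bash
mkdir -p pics; cat > h.py <<'E'
import numpy as np, cv2
from rig import readout, imaging, manip
def grab(n, f):
    s=readout.get_state(); im,d=imaging.get_image(n); cv2.imwrite('pics/'+f+'.png', im[:,:,::-1]); np.savez('pics/'+f+'.npz',im=im,d=d,p=s['position'],q=s['ee_rot']); return im,d
def world(n,d):
    c=imaging.calibration(n);K=np.array(c['intrinsics']);v,u=np.indices(d.shape)
    P=np.stack([(u-K[0,2])/K[0,0]*d,(v-K[1,2])/K[1,1]*d,d],-1)
    return (P-np.array(c['t']))@np.array(c['R'])
E
python3 - <<'E'
from h import *
print(readout.get_state())
im,d=grab('top','top0'); im2,d2=grab('side','side0')
for n in('top','side'): print(imaging.calibration(n))
E
```

```text
{'clock': 0.0, 'qpos': array([ 1.10800263e+00,  2.76657574e-01,  1.50610870e+00,  6.11585187e-06,
        1.36068331e+00, -1.21002492e-01]), 'qd': array([-2.24464522e-04,  9.13140420e-06, -3.78395829e-04, -1.24728440e-03,
       -7.37938702e-04,  6.79457195e-04]), 'effort': array([ 1.72593045e-03, -4.16766572e+01, -2.45815498e+01, -3.27581229e-04,
        1.07524145e-02, -4.05005403e-05]), 'position': array([0.19256394, 0.54140401, 0.30301362]), 'ee_rot': array([-2.70048497e-04,  1.70065533e-01,  9.85432317e-01, -8.88329958e-04]), 'contact_force': array([-0.20153548, -0.3443302 , -0.60413547]), 'moment': array([-0.01786159,  0.06467356,  0.01647203]), 'gripper_force': 0.0, 'width': 0.0854540987658489}
{'intrinsics': array([[393.37490343,   0.        , 284.50069823],
       [  0.        , 393.37490343, 207.37401288],
       [  0.        ,   0.        ,   1.        ]]), 'R': array([[-1.19975299e-02, -9.99922646e-01, -3.28046423e-03],
       [-9.73224465e-01,  1.24301848e-02, -2.29520438e-01],
       [ 2.29543460e-01,  4.38949722e-04, -9.73298314e-01]]), 't': array([0.00528207, 0.61821524, 0.95257104])}
{'intrinsics': array([[406.02478482,   0.        , 275.84947251],
       [  0.        , 406.02478482, 202.7981852 ],
       [  0.        ,   0.        ,   1.        ]]), 'R': array([[-0.98869369, -0.1498737 ,  0.00476124],
       [-0.120217  ,  0.77327499, -0.62257021],
       [ 0.08962516, -0.61610362, -0.78254946]]), 't': array([0.59611427, 0.09778443, 1.11857743])}
```

View pics/top0.png

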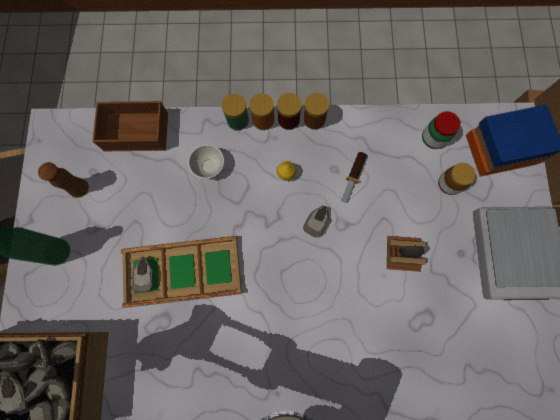

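View pics/side0.png

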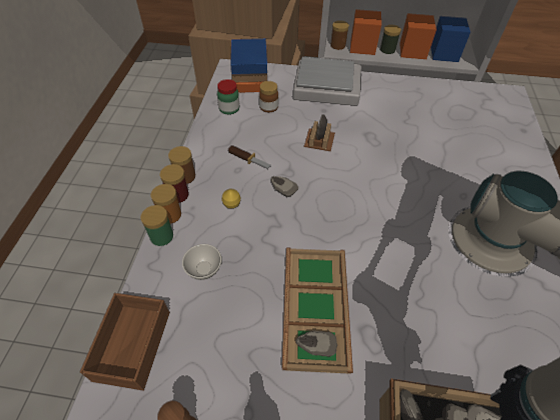

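The top view shows the tray around (182,272). The free pads are at (182,271) and (217,267), and the sample at (143,275) has its beak up-image. The loose oyster is at (318,221) with its beak to the upper right. The rack is at (407,254). The side view agrees.

```bash
python3 - <<'E'
from h import *
def rect(P): 
    r=cv2.minAreaRect((P[:,:2]*1000).astype(np.float32)); return np.round(cv2.boxPoints(r)).tolist(), np.round(r[0],1), np.round(r[1],1), round(r[2],1)
z=np.load('pics/top0.npz'); im,d=z['im'],z['d']; W=world('top',d)
g=((im[...,1]>im[...,0].astype(int)+35)&(im[...,1]>im[...,2].astype(int)+25)).astype(np.uint8)
n,l,st,c=cv2.connectedComponentsWithStats(g)
for i in range(1,n):
    if st[i,4]>150: P=W[l==i]; print('green',c[i],rect(P),P[:,2].mean().round(4))
def roi(u0,u1,v0,v1,zmin,zmax,nm):
    m=np.zeros(d.shape,bool); m[v0:v1,u0:u1]=1; m&=(W[...,2]>zmin)&(W[...,2]<zmax); P=W[m]
    print(nm,len(P),P[:,:2].mean(0).round(4),rect(P),'z',P[:,2].max().round(4)); return P
print('counter z',np.median(W[300:330,250:300,2]) , np.median(W[215:235,340:370,2]))
roi(295,340,200,245,.008,.05,'lying')
roi(115,250,230,315,.015,.05,'tray')
roi(380,440,230,280,.015,.055,'rack'); roi(380,440,230,280,.034,.052,'rackwalls'); roi(380,440,230,280,.065,.13,'standing')
cv2.imwrite('pics/c1.png',cv2.resize(np.hstack([im[200:275,300:375],im[215:290,375:450]])[:,:,::-1],(800,400),interpolation=cv2.INTER_CUBIC))
E
```

```text
green [217.42762284 266.82337317] ([[427.0, 206.0], [434.0, 143.0], [518.0, 152.0], [511.0, 215.0]], array([472.4, 178.9]), array([84.7, 63.2]), 5.8) 0.0119
green [181.55013193 271.10290237] ([[383.0, -3.0], [477.0, -14.0], [514.0, 307.0], [420.0, 318.0]], array([448.5, 152.3]), array([323.1,  94.5]), 83.4) 0.0147
counter z 0.000874669036357846 0.0004073712989343563
lying 543 [ 0.5889 -0.0883] ([[541.0, -91.0], [620.0, -138.0], [647.0, -91.0], [568.0, -45.0]], array([594.2, -91.3]), array([54. , 91.7]), 59.6) z 0.0317
tray 2342 [0.4571 0.3013] ([[369.0, 421.0], [401.0, 112.0], [555.0, 128.0], [522.0, 437.0]], array([461.9, 274.8]), array([154.1, 310.7]), 6.0) z 0.0428
rack 520 [ 0.5015 -0.3163] ([[470.0, -363.0], [528.0, -368.0], [536.0, -279.0], [478.0, -274.0]], array([ 503. , -321.3]), array([89.5, 58.7]), 85.1) z 0.0535
rackwalls 399 [ 0.5024 -0.321 ] ([[470.0, -363.0], [528.0, -368.0], [536.0, -280.0], [478.0, -274.0]], array([ 503. , -321.4]), array([89.1, 58.6]), 84.9) z 0.0519
standing 205 [ 0.4972 -0.3181] ([[484.0, -346.0], [505.0, -348.0], [510.0, -296.0], [488.0, -294.0]], array([ 496.9, -320.8]), array([51.9, 21.5]), 85.0) z 0.101
```

View pics/c1.png

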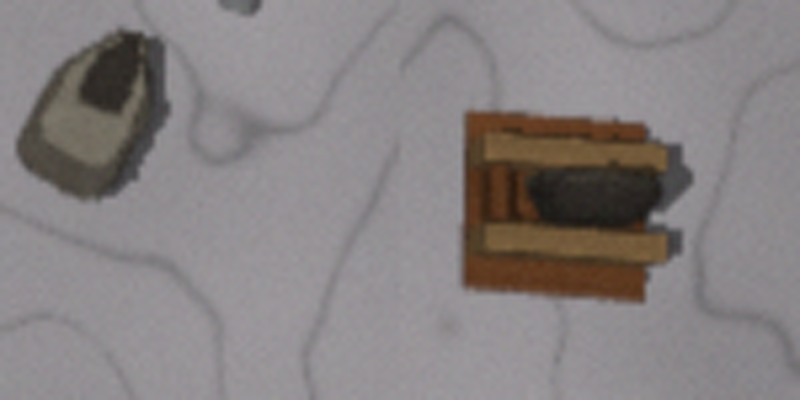

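Call:
servo_tool:
  moves:
    - {"dp": [-0.19,-0.15,0],"delta_rot": [0,0,0],"fingers": 1}
    - {"dp": [-0.19,-0.15,0],"delta_rot": [0,0,0],"fingers": 1}
    - {"dp": [-0.19,-0.15,0],"delta_rot": [0,0,0],"fingers": 1}
    - {"dp": [-0.19,-0.15,0],"delta_rot": [0,0,0],"fingers": 1}
    - {"dp": [-0.19,-0.15,0],"delta_rot": [0,0,0],"fingers": 1}

```text
clock: 0.6
position: [0.3219, 0.335, 0.3036]
ee_rot: [-0.0, 0.17, 0.985, -0.0]
contact_force: [1.4, -0.6, 1.2]
width: 0.085
gripper_force: 0.0
```

Call:
servo_tool:
  moves:
    - {"dp": [-0.19,-0.15,0],"delta_rot": [0,0,0],"fingers": 1}
    - {"dp": [-0.19,-0.15,0],"delta_rot": [0,0,0],"fingers": 1}
    - {"dp": [-0.19,-0.15,0],"delta_rot": [0,0,0],"fingers": 1}
    - {"dp": [-0.19,-0.15,0],"delta_rot": [0,0,0],"fingers": 1}
    - {"dp": [-0.19,-0.15,0],"delta_rot": [0,0,0],"fingers": 1}

```text
clock: 1.1
position: [0.4507, 0.1299, 0.3038]
ee_rot: [-0.0, 0.17, 0.985, 0.0]
contact_force: [1.4, 0.7, 0.4]
width: 0.0857
gripper_force: 0.0
```

Call:
servo_tool:
  moves:
    - {"dp": [-0.19,-0.15,0],"delta_rot": [0,0,0],"fingers": 1}
    - {"dp": [-0.19,-0.15,0],"delta_rot": [0,0,0],"fingers": 1}
    - {"dp": [-0.19,-0.15,0],"delta_rot": [0,0,0],"fingers": 1}
    - {"dp": [-0.19,-0.15,0],"delta_rot": [0,0,0],"fingers": 1}
    - {"dp": [-0.15,-0.15,0],"delta_rot": [0,0,0],"fingers": 1}

```text
clock: 1.6
position: [0.5726, -0.0728, 0.3033]
ee_rot: [-0.0, 0.17, 0.985, 0.0]
contact_force: [1.1, 0.1, 1.1]
width: 0.0852
gripper_force: 0.0
```

Call:
servo_tool:
  moves:
    - {"dp": [0,0,0],"delta_rot": [0,0,1],"fingers": 1}
    - {"dp": [0,0,0],"delta_rot": [0,0,1],"fingers": 1}
    - {"dp": [0,0,0],"delta_rot": [0,0,0],"fingers": 1}

```text
clock: 1.9
position: [0.5713, -0.0711, 0.3031]
ee_rot: [-0.001, 0.268, 0.963, 0.0]
contact_force: [0.4, 0.1, 0.9]
width: 0.0856
gripper_force: 0.0
```

```bash
cat >> h.py <<'E'
from scipy.spatial.transform import Rotation as Ro
def wworld(d,p,q):
    c=imaging.calibration('wrist');K=np.array(c['intrinsics']);v,u=np.indices(d.shape)
    P=np.stack([(u-K[0,2])/K[0,0]*d,(v-K[1,2])/K[1,1]*d,d],-1); H=np.array(c['hand_eye'])
    P=P@H[:3,:3].T+H[:3,3]; R=Ro.from_quat(np.roll(q,-1)).as_matrix()
    return P@R.T+p
def rect(P):
    r=cv2.minAreaRect((P[:,:2]*1000).astype(np.float32)); return np.round(cv2.boxPoints(r)).tolist(), np.round(r[0],1), np.round(r[1],1), round(r[2],1)
E
python3 - <<'E'
from h import *
im,d=grab('wrist','w1'); z=np.load('pics/w1.npz'); W=wworld(d,z['p'],z['q'])
print(imaging.calibration('wrist')['hand_eye'])
m=(W[...,2]>.008)&(W[...,2]<.04)&(np.hypot(W[...,0]-.594,W[...,1]+.091)<.065)&(d>0)
print(rect(W[m]),W[m].mean(0),W[m][:,2].max())
s=np.load('pics/side0.npz')['im'][105:155,295:345]; s=cv2.resize(s[:,:,::-1],(560,560),interpolation=cv2.INTER_CUBIC)
cv2.imwrite('pics/c2.png',cv2.resize(np.hstack([cv2.resize(im[:,:,::-1],(560,560)),s]),(800,400)))
E
```

```text
[[-7.02536244e-04 -9.64152877e-01 -2.65346445e-01  6.77414475e-02]
 [ 9.99999741e-01 -7.19236602e-04 -3.42270365e-05 -4.54467736e-04]
 [-1.57846780e-04 -2.65346401e-01  9.64153132e-01 -6.86086829e-02]
 [ 0.00000000e+00  0.00000000e+00  0.00000000e+00  1.00000000e+00]]
([[541.0, -93.0], [620.0, -139.0], [647.0, -92.0], [569.0, -46.0]], array([594.3, -92.3]), array([54.7, 91.1]), 59.8) [ 0.58829088 -0.08827265  0.02255648] 0.027452159992541803
```

View pics/c2.png

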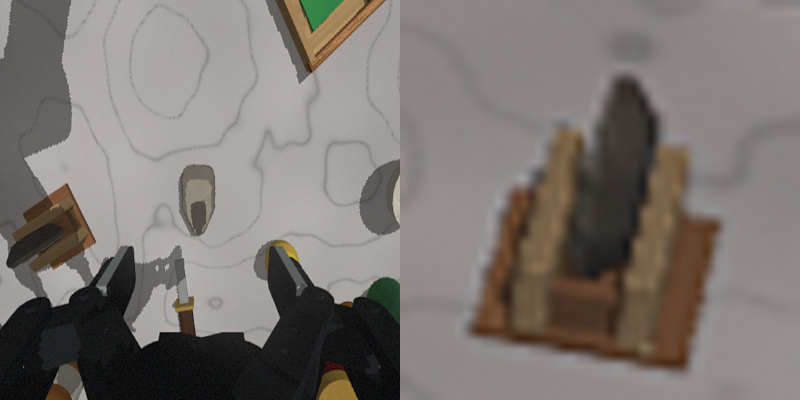

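The left panel shows the loose oyster at (197,200), with its beak pointing down-image, toward world +x. The right panel doesn't settle which way the standing oyster's lid faces, so I'll check that later. I'll grasp the loose one now.

Call:
servo_tool:
  moves:
    - {"dp": [-0.03,-0.01,0.22],"delta_rot": [0,0,0],"fingers": 1}
    - {"dp": [-0.03,-0.01,0.22],"delta_rot": [0,0,0],"fingers": 1}
    - {"dp": [-0.03,-0.012,0.22],"delta_rot": [0,0,0],"fingers": 1}
    - {"dp": [-0.023,0,0.2],"delta_rot": [0,0,-0.15],"fingers": 1}
    - {"dp": [0,0,0.1],"delta_rot": [0,0,0],"fingers": 1}

```text
clock: 2.45
position: [0.5858, -0.0871, 0.1083]
ee_rot: [-0.003, 0.259, 0.966, -0.0]
contact_force: [-0.3, 0.7, 0.3]
width: 0.0857
gripper_force: 0.0
```

Call:
servo_tool:
  force: 40
  moves:
    - {"dp": [0,0,0.1],"delta_rot": [0,0,0],"fingers": 1}
    - {"dp": [0,0,0.055],"delta_rot": [0,0,0],"fingers": 0.9}
    - {"dp": [0,0,0],"delta_rot": [0,0,0],"fingers": 0.4}
    - {"dp": [0,0,0],"delta_rot": [0,0,0],"fingers": 0.3}
    - {"dp": [0,0,0],"delta_rot": [0,0,0],"fingers": 0.3}

```text
clock: 2.95
position: [0.5882, -0.0878, 0.0822]
ee_rot: [0.001, 0.26, 0.966, 0.0]
contact_force: [-0.1, -0.4, -1.4]
width: 0.0532
gripper_force: 42.9
```

Call:
servo_tool:
  moves:
    - {"dp": [0,0,0],"delta_rot": [0,0,0],"fingers": 0.3}
    - {"dp": [0,0,0],"delta_rot": [0,0,0],"fingers": 0.3}

```text
clock: 3.15
position: [0.5878, -0.0878, 0.0816]
ee_rot: [0.001, 0.26, 0.966, 0.0]
contact_force: [-0.1, -0.6, -1.4]
width: 0.053
gripper_force: 42.9
```

Call:
servo_tool:
  moves:
    - {"dp": [0,0,-0.1],"delta_rot": [0,0,0],"fingers": 0.3}
    - {"dp": [0,0,-0.2],"delta_rot": [0,0,0],"fingers": 0.3}
    - {"dp": [0,0,-0.2],"delta_rot": [0,0,0],"fingers": 0.3}
    - {"dp": [0.1,0.07,0],"delta_rot": [0,0,0],"fingers": 0.3}
    - {"dp": [0.2,0.14,0],"delta_rot": [0,0,0],"fingers": 0.3}

```text
clock: 3.65
position: [0.5594, -0.0231, 0.1832]
ee_rot: [0.004, 0.262, 0.965, -0.0]
contact_force: [-1.0, 1.9, -1.4]
width: 0.0531
gripper_force: 43.0
```

Call:
servo_tool:
  moves:
    - {"dp": [0.2,0.14,0],"delta_rot": [0,0,0],"fingers": 0.3}
    - {"dp": [0.2,0.14,0],"delta_rot": [0,0,0],"fingers": 0.3}
    - {"dp": [0.2,0.14,0],"delta_rot": [0,0,0],"fingers": 0.3}
    - {"dp": [0.2,0.14,0],"delta_rot": [0,0,0],"fingers": 0.3}
    - {"dp": [0.1,0.07,0],"delta_rot": [0,0,0],"fingers": 0.3}

```text
clock: 4.15
position: [0.4621, 0.1808, 0.1812]
ee_rot: [-0.001, 0.259, 0.966, 0.0]
contact_force: [-0.0, -0.5, -1.4]
width: 0.0528
gripper_force: 43.0
```

Call:
servo_tool:
  moves:
    - {"dp": [0,0,0],"delta_rot": [0,0,-0.9],"fingers": 0.3}
    - {"dp": [0,0,0],"delta_rot": [0,0,-0.9],"fingers": 0.3}
    - {"dp": [0,0,0],"delta_rot": [0,0,-0.9],"fingers": 0.3}
    - {"dp": [0,0,0],"delta_rot": [0,0,-0.9],"fingers": 0.3}
    - {"dp": [0,0,0],"delta_rot": [0,0,-0.9],"fingers": 0.3}

```text
clock: 4.65
position: [0.4644, 0.1782, 0.1813]
ee_rot: [0.0, 0.036, 0.999, 0.0]
contact_force: [0.4, 0.2, -1.1]
width: 0.053
gripper_force: 43.0
```

Call:
servo_tool:
  moves:
    - {"dp": [0,0,0],"delta_rot": [0,0,-0.9],"fingers": 0.3}
    - {"dp": [0,0,0],"delta_rot": [0,0,-0.9],"fingers": 0.3}
    - {"dp": [0,0,0],"delta_rot": [0,0,0],"fingers": 0.3}

```text
clock: 4.95
position: [0.4644, 0.1781, 0.1812]
ee_rot: [0.0, -0.052, 0.999, 0.0]
contact_force: [-0.6, -0.2, -1.3]
width: 0.0526
gripper_force: 43.0
```

```bash
python3 - <<'E'
from h import *
im,d=grab('wrist','w2'); s=readout.get_state(); print(s['position'],s['ee_rot'])
W=wworld(d,*[np.load('pics/w2.npz')[k] for k in 'pq'])
g=((im[...,1]>im[...,0].astype(int)+35)&(im[...,1]>im[...,2].astype(int)+25)).astype(np.uint8)
n,l,st,c=cv2.connectedComponentsWithStats(g)
for i in range(1,n):
    if st[i,4]>800: print(c[i],st[i],rect(W[l==i]))
E
```

```text
[0.46441818 0.17813756 0.18114673] [ 2.28277363e-04 -5.06897977e-02  9.98714417e-01  7.28131188e-05]
[493.61521336 216.02634508] [ 471  167   89  103 2695] ([[397.0, 171.0], [490.0, 167.0], [500.0, 384.0], [407.0, 388.0]], array([448.3, 277.6]), array([217.5,  93. ]), 87.4)
[281.57244556 181.99371859] [ 240  168   83   32 2388] ([[394.0, 204.0], [400.0, 139.0], [456.0, 144.0], [451.0, 209.0]], array([425.1, 174. ]), array([56.7, 64.6]), 4.9)
[400.94107344 216.95721256] [ 358  168   90  102 7993] ([[397.0, 171.0], [490.0, 157.0], [513.0, 308.0], [419.0, 322.0]], array([454.9, 239.6]), array([152.6,  94.6]), 81.5)
```

View pics/w2.png

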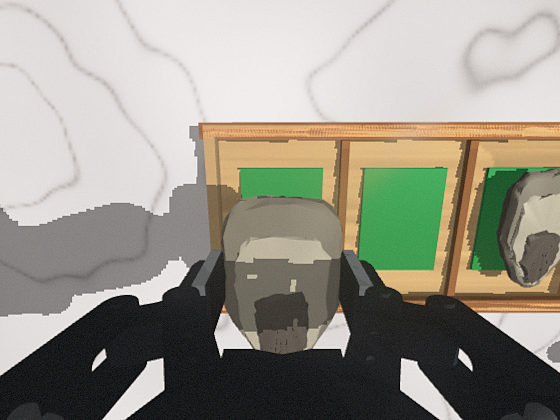

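The oyster is held level at (280,270), with its beak the same way as the sample's. The free pad below it lines up, so I'm lowering it.

Call:
servo_tool:
  moves:
    - {"dp": [0,0,0.15],"delta_rot": [0,0,0],"fingers": 0.3}
    - {"dp": [0,0,0.15],"delta_rot": [0,0,0],"fingers": 0.3}
    - {"dp": [0,0,0.08],"delta_rot": [0,0,0],"fingers": 0.3}
    - {"dp": [0,0,0.04],"delta_rot": [0,0,0],"fingers": 0.3}
    - {"dp": [0,0,0.018],"delta_rot": [0,0,0],"fingers": 0.3}

```text
clock: 5.5
position: [0.4644, 0.1781, 0.0928]
ee_rot: [-0.0, -0.051, 0.999, -0.0]
contact_force: [-0.3, -0.1, -1.1]
width: 0.0528
gripper_force: 42.9
```

Call:
servo_tool:
  moves:
    - {"dp": [0,0,0.004],"delta_rot": [0,0,0],"fingers": 0.3}
    - {"dp": [0,0,0],"delta_rot": [0,0,0],"fingers": 0.3}

```text
clock: 5.7
position: [0.4651, 0.1783, 0.0932]
ee_rot: [0.001, -0.051, 0.999, 0.0]
contact_force: [-0.3, 0.3, -0.3]
width: 0.0531
gripper_force: 42.9
```

Call:
servo_tool:
  moves:
    - {"dp": [0,0,0],"delta_rot": [0,0,0],"fingers": 0.75}
    - {"dp": [0,0,0],"delta_rot": [0,0,0],"fingers": 0.75}
    - {"dp": [0,0,0],"delta_rot": [0,0,0],"fingers": 0.75}
    - {"dp": [0,0,-0.05],"delta_rot": [0,0,0],"fingers": 0.75}
    - {"dp": [0,0,-0.1],"delta_rot": [0,0,0],"fingers": 0.75}

```text
clock: 6.2
position: [0.4636, 0.178, 0.1223]
ee_rot: [-0.001, -0.052, 0.999, -0.0]
contact_force: [0.2, -0.1, 1.2]
width: 0.0641
gripper_force: 0.0
```

Call:
servo_tool:
  moves:
    - {"dp": [0,0,-0.2],"delta_rot": [0,0,0],"fingers": 1}
    - {"dp": [0,0,-0.22],"delta_rot": [0,0,0],"fingers": 1}
    - {"dp": [0,0,-0.22],"delta_rot": [0,0,0],"fingers": 1}
    - {"dp": [0,0,-0.22],"delta_rot": [0,0,0],"fingers": 1}
    - {"dp": [0.02,-0.12,0],"delta_rot": [0,0,0],"fingers": 1}

```text
clock: 6.7
position: [0.4661, 0.1559, 0.3019]
ee_rot: [0.008, -0.053, 0.999, 0.002]
contact_force: [1.4, -0.3, 0.6]
width: 0.0856
gripper_force: 0.0
```

Call:
servo_tool:
  moves:
    - {"dp": [0.042,-0.24,0],"delta_rot": [0,0,0],"fingers": 1}
    - {"dp": [0.042,-0.24,0],"delta_rot": [0,0,0],"fingers": 1}
    - {"dp": [0.042,-0.24,0],"delta_rot": [0,0,0],"fingers": 1}
    - {"dp": [0.042,-0.24,0],"delta_rot": [0,0,0],"fingers": 1}
    - {"dp": [0.042,-0.24,0],"delta_rot": [0,0,0],"fingers": 1}

```text
clock: 7.2
position: [0.4452, -0.0908, 0.2955]
ee_rot: [0.001, -0.052, 0.999, -0.0]
contact_force: [0.1, -0.3, -0.6]
width: 0.0851
gripper_force: 0.0
```

Call:
servo_tool:
  moves:
    - {"dp": [0.042,-0.24,0],"delta_rot": [0,0,0],"fingers": 1}
    - {"dp": [0.042,-0.24,0],"delta_rot": [0,0,0],"fingers": 1}
    - {"dp": [0.042,-0.24,0],"delta_rot": [0,0,0],"fingers": 1}
    - {"dp": [0.042,-0.24,0],"delta_rot": [0,0,0],"fingers": 1}
    - {"dp": [0,0,0],"delta_rot": [0,0,0],"fingers": 1}

```text
clock: 7.7
position: [0.4319, -0.2895, 0.2951]
ee_rot: [0.0, -0.049, 0.999, -0.002]
contact_force: [0.3, 0.1, 0.7]
width: 0.0857
gripper_force: 0.0
```

```bash
python3 - <<'E'
from h import *
im,d=grab('wrist','w3'); s=readout.get_state(); print(s['position'],s['ee_rot'],s['qpos'])
z=np.load('pics/w3.npz'); W=wworld(d,z['p'],z['q'])
near=(d>0)&(np.hypot(W[...,0]-.503,W[...,1]+.321)<.075)
for a,b in((.034,.046),(.075,.11),(.09,.11),(.06,.07)):
    P=W[near&(W[...,2]>a)&(W[...,2]<b)]; print(a,b,len(P),rect(P) if len(P)>5 else '')
t,dt=grab('top','top1'); Wt=world('top',dt)
m=np.zeros(dt.shape,bool);m[235:300,200:240]=1; m&=(Wt[...,2]>.026); P=Wt[m]; print('placed',rect(P),P[:,2].max(),len(P))
e=np.hstack([im,cv2.resize(t[225:315,120:250],(560,420),interpolation=cv2.INTER_CUBIC)])
cv2.imwrite('pics/c3.png',cv2.resize(e[:,:,::-1],(800,300)))
E
```

```text
[ 0.43180782 -0.28639277  0.29490034] [ 2.28305200e-04 -4.92273575e-02  9.98787497e-01 -3.88086941e-04] [-7.19832839e-01  1.95432305e-01  1.63814047e+00 -2.48754686e-04
  1.30715198e+00 -2.38905898e+00]
0.034 0.046 1481 ([[470.0, -365.0], [528.0, -370.0], [536.0, -281.0], [478.0, -276.0]], array([ 502.8, -323.1]), array([89.8, 58.4]), 84.8)
0.075 0.11 1337 ([[484.0, -349.0], [506.0, -351.0], [510.0, -297.0], [488.0, -295.0]], array([ 497.1, -322.9]), array([54.4, 22.6]), 85.9)
0.09 0.11 593 ([[492.0, -301.0], [492.0, -346.0], [508.0, -346.0], [508.0, -301.0]], array([ 499.9, -323.4]), array([15.9, 45.4]), 0.5)
0.06 0.07 146 ([[484.0, -348.0], [497.0, -349.0], [501.0, -298.0], [488.0, -297.0]], array([ 492.4, -322.9]), array([50.7, 13. ]), 85.7)
placed ([[383.0, -3.0], [544.0, -11.0], [556.0, 211.0], [394.0, 219.0]], array([469.3, 104.3]), array([222.6, 161.5]), 87.1) 1.0690461459332998 639
```

View pics/c3.png

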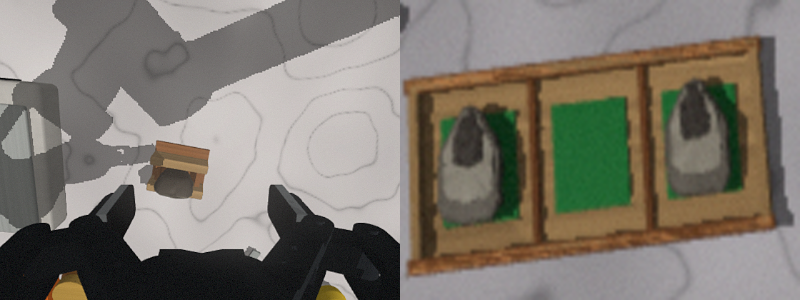

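The right panel shows the placed oyster at (697,140) in the right bay, aligned like the sample. The left panel shows the rack at (180,175), with the standing oyster's visible face dark. I'll check whether that face is curved.

```bash
python3 - <<'E'
from h import *
z=np.load('pics/w3.npz'); W=wworld(z['d'],z['p'],z['q']); im=z['im']
a=np.radians(-4.9); X=np.array([np.cos(a),np.sin(a)]); Y=np.array([-np.sin(a),np.cos(a)])
r=W[...,:2]-[.5028,-.3231]; rx=r@X*1000; ry=r@Y*1000; Z=W[...,2]*1000
for zz in range(50,104,6):
    print(zz,[(y,*np.round((np.median(rx[m]),im[m].mean()),1)) for y in range(-25,30,10) for m in [(abs(Z-zz)<3)&(abs(ry-y)<4)&(abs(rx)<25)] if m.sum()>3])
v,u=np.where((abs(rx)<50)&(abs(ry)<50)&(Z>60)&(Z<110)); c=im[v.min()-25:v.max()+25,u.min()-30:u.max()+30]
cv2.imwrite('pics/c4.png',cv2.resize(c[:,:,::-1],(600,500),interpolation=cv2.INTER_CUBIC))
E
```

```text
50 [(-25, np.float64(-8.6), np.float64(53.9)), (-15, np.float64(-14.7), np.float64(54.0)), (-5, np.float64(-15.1), np.float64(56.8)), (5, np.float64(-15.1), np.float64(57.7)), (15, np.float64(-14.5), np.float64(61.8)), (25, np.float64(-4.7), np.float64(71.5))]
56 [(-25, np.float64(-9.1), np.float64(55.7)), (-15, np.float64(-15.4), np.float64(54.6)), (-5, np.float64(-15.4), np.float64(56.6)), (5, np.float64(-15.5), np.float64(57.4)), (15, np.float64(-15.0), np.float64(61.8)), (25, np.float64(-4.1), np.float64(68.8))]
62 [(-25, np.float64(-6.1), np.float64(54.7)), (-15, np.float64(-15.9), np.float64(55.7)), (-5, np.float64(-15.9), np.float64(59.1)), (5, np.float64(-15.9), np.float64(58.4)), (15, np.float64(-15.3), np.float64(62.2)), (25, np.float64(-8.5), np.float64(66.6))]
68 [(-15, np.float64(-16.1), np.float64(56.8)), (-5, np.float64(-16.3), np.float64(58.6)), (5, np.float64(-16.3), np.float64(60.5)), (15, np.float64(-15.8), np.float64(63.1)), (25, np.float64(-6.8), np.float64(68.4))]
74 [(-25, np.float64(-10.9), np.float64(56.0)), (-15, np.float64(-15.7), np.float64(61.1)), (-5, np
[... 411 characters left out ...]
at64(79.2))]
86 [(-25, np.float64(-4.5), np.float64(65.2)), (-15, np.float64(-9.9), np.float64(72.0)), (-5, np.float64(-12.2), np.float64(72.9)), (5, np.float64(-11.8), np.float64(77.9)), (15, np.float64(-10.5), np.float64(80.4)), (25, np.float64(-2.8), np.float64(82.7))]
92 [(-25, np.float64(-1.1), np.float64(71.5)), (-15, np.float64(-3.2), np.float64(83.8)), (-5, np.float64(-6.2), np.float64(85.6)), (5, np.float64(-6.0), np.float64(84.0)), (15, np.float64(-4.5), np.float64(88.3)), (25, np.float64(0.1), np.float64(95.0))]
98 [(-15, np.float64(-2.1), np.float64(82.9)), (-5, np.float64(-1.8), np.float64(85.9)), (5, np.float64(-0.8), np.float64(91.2)), (15, np.float64(-1.2), np.float64(93.4))]
```

View pics/c4.png

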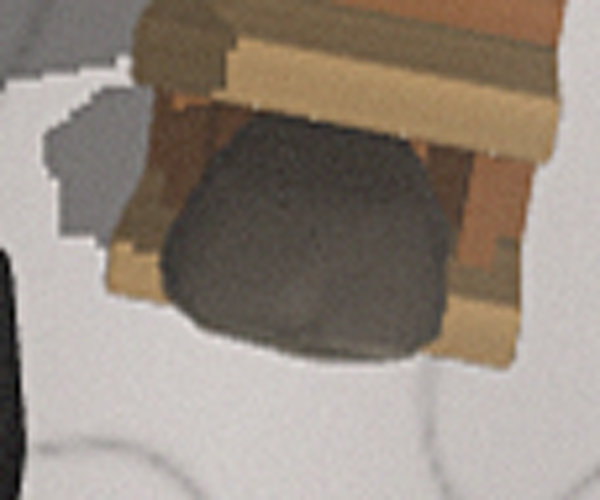

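The visible (-x) face is the dark convex cup, so the lid faces +x. I'll approach with the tool tilted, coming from the +x side.

Call:
servo_tool:
  moves:
    - {"dp": [-0.19,-0.067,0.05],"delta_rot": [0,0,0],"fingers": 1}
    - {"dp": [-0.19,-0.067,0.05],"delta_rot": [0,0,0],"fingers": 1}
    - {"dp": [-0.19,-0.067,0.05],"delta_rot": [0,0,0],"fingers": 1}
    - {"dp": [-0.19,-0.067,0.05],"delta_rot": [0,0,0],"fingers": 1}
    - {"dp": [-0.19,-0.067,0],"delta_rot": [0,0,0],"fingers": 1}

```text
clock: 8.3
position: [0.6292, -0.328, 0.2533]
ee_rot: [-0.001, -0.053, 0.999, 0.001]
contact_force: [0.8, 0.7, 0.5]
width: 0.0852
gripper_force: 0.0
```

Call:
servo_tool:
  moves:
    - {"dp": [0,0,0],"delta_rot": [0,0,0.95],"fingers": 1}
    - {"dp": [0,0,0],"delta_rot": [0,0,0.9],"fingers": 1}
    - {"dp": [0,0,0],"delta_rot": [0,0.9,0],"fingers": 1}
    - {"dp": [0,0,0],"delta_rot": [0,0.9,0],"fingers": 1}
    - {"dp": [0,0,0],"delta_rot": [0,0.2,0],"fingers": 1}

```text
clock: 8.8
position: [0.6295, -0.3283, 0.2542]
ee_rot: [-0.1, 0.039, 0.994, 0.004]
contact_force: [0.0, 0.4, 0.1]
width: 0.0855
gripper_force: 0.0
```

```bash
python3 - <<'E'
from h import *
s=readout.get_state(); print(s['position'],s['ee_rot'],s['qpos'])
z=np.load('pics/top0.npz');W=world('top',z['d'])
m=(W[...,0]>.52)&(W[...,0]<.9)&(W[...,1]<-.2)&(W[...,1]>-.6)&(W[...,2]>.03)&(W[...,2]<.3)
n,l,st,c=cv2.connectedComponentsWithStats(m.astype(np.uint8))
for i in range(1,n):
    if st[i,4]>60: P=W[l==i]; print(st[i,4],P.min(0).round(3),P.max(0).round(3))
E
```

```text
[ 0.62954796 -0.32834217  0.25420391] [-0.10049278  0.03912128  0.9941584   0.00444929] [-0.54209865  0.59410232  1.11628873 -0.08878906  1.61222308 -2.02985611]
881 [ 0.8   -0.472  0.03 ] [ 0.873 -0.4    0.106]
2081 [ 0.718 -0.6    0.03 ] [ 0.857 -0.528  0.126]
741 [ 0.664 -0.501  0.031] [ 0.729 -0.433  0.096]
1351 [ 0.52 -0.6   0.03] [ 0.62  -0.518  0.072]
154 [ 0.52  -0.368  0.03 ] [ 0.535 -0.279  0.047]
```

Call:
servo_tool:
  moves:
    - {"dp": [0,0,0],"delta_rot": [0,1,0],"fingers": 1}
    - {"dp": [0,0,0],"delta_rot": [0,1,0],"fingers": 1}
    - {"dp": [0,0,0],"delta_rot": [0,1,0],"fingers": 1}
    - {"dp": [0,0,0],"delta_rot": [0,1,0],"fingers": 1}
    - {"dp": [0,0,0],"delta_rot": [0,1,0],"fingers": 1}

```text
clock: 9.3
position: [0.6284, -0.3293, 0.2554]
ee_rot: [-0.344, 0.038, 0.938, 0.014]
contact_force: [-0.3, -0.1, -0.7]
width: 0.0857
gripper_force: 0.0
```

Call:
servo_tool:
  moves:
    - {"dp": [0,0,0],"delta_rot": [0,1,0],"fingers": 1}
    - {"dp": [0,0,0],"delta_rot": [0,0,0],"fingers": 1}

```text
clock: 9.5
position: [0.6293, -0.3293, 0.2509]
ee_rot: [-0.391, 0.036, 0.92, 0.017]
contact_force: [0.9, -0.1, -0.4]
width: 0.0854
gripper_force: 0.0
```

```bash
cat > kin.py <<'E'
import numpy as np
from scipy.optimize import least_squares
from scipy.spatial.transform import Rotation as Ro
def fk(q,k):
    r0,h,L1,e,L2,T=k; E=Ro.from_euler
    A=E('z',q[0]); p=A.apply([r0,0,h]); A=A*E('y',q[1]); p=p+A.apply([e,0,L1]); A=A*E('y',q[2]); p=p+A.apply([0,0,L2])
    A=A*E('z',q[3])*E('y',q[4]); p=p+A.apply([0,0,T]); return p,A*E('z',q[5])
lo=np.array([-2.89,-.75,.22,-1.18,.11,-2.7]);hi=np.array([2.89,2.08,2.7,4.32,2.71,2.7])
def ik(p,R,k,q0):
    def f(q): a,B=fk(q,k); return np.r_[(a-p)*5,(R.inv()*B).as_rotvec()]
    s=least_squares(f,np.clip(q0,lo+.01,hi-.01),bounds=(lo,hi)); return s.x,np.abs(s.fun).max()
E
python3 - <<'E'
from h import *; from kin import *
s=readout.get_state(); print(s['position'],s['ee_rot'],s['qpos'])
S=[([.19256394,.54140401,.30301362],[1.10800263,.276657574,1.5061087,0,1.36068331,-.121]),
([.43180782,-.28639277,.29490034],[-.719832839,.195432305,1.63814047,-.000249,1.30715198,-2.38905898]),
([.62954796,-.32834217,.25420391],[-.54209865,.59410232,1.11628873,-.08878906,1.61222308,-2.02985611]),
(s['position'],s['qpos'])]
f=lambda k:np.concatenate([fk(q,k)[0]-p for p,q in S]+[.002*(k-[0,.35,.4,0,.4,.2])])
k=least_squares(f,[0,.35,.4,0,.4,.2]).x; print(k.round(4),np.abs(f(k)[:12]).max()); np.save('k.npy',k)
print((fk(S[-1][1],k)[1].inv()*Ro.from_quat(np.roll(s['ee_rot'],-1))).as_rotvec())
q0=np.array(s['qpos'])
for deg in (35,45,55,65):
    out=[]
    # pick: tool y at 85deg, tilt; place: tool y at 96.1deg, tilt back
    for C,psi,t,x0 in (((.504,-.323,.067),85,deg,q0),((.447,.2733,.030),96.1,deg-90,np.array([.5,0,1.9,0,.8,-1.2]))):
        R=Ro.from_euler('z',psi-90,degrees=True)*Ro.from_matrix(np.diag([-1,1,-1.]))*Ro.from_euler('y',t,degrees=True)
        out.append(ik(np.array(C)-R.apply([0,0,.058]),R,k,x0)); 
    print(deg,[(o[0].round(2),round(o[1],4)) for o in out])
E
```

```text
[ 0.62927693 -0.32926006  0.25088352] [-0.39074688  0.03587707  0.91964685  0.01671491] [-0.46824602  0.88507278  0.7373815  -0.35699397  2.25243902 -2.08066463]
[-1.528   0.3089  0.5283  0.3627  1.646   0.0519] 0.06379714280990689
[ 3.69944320e-16 -5.31794960e-16  1.57079633e+00]
35 [(array([-0.53,  0.56,  1.26, -0.26,  1.88, -0.45]), np.float64(0.0)), (array([ 0.64,  0.21,  1.77, -1.04,  0.5 ,  1.3 ]), np.float64(0.0))]
45 [(array([-0.52,  0.6 ,  1.21, -0.34,  2.04, -0.47]), np.float64(0.0)), (array([ 0.62,  0.21,  1.76, -0.7 ,  0.57,  1.  ]), np.float64(0.0))]
55 [(array([-0.51,  0.64,  1.16, -0.43,  2.21, -0.52]), np.float64(0.0)), (array([ 0.61,  0.23,  1.73, -0.45,  0.68,  0.78]), np.float64(0.0))]
65 [(array([-0.5 ,  0.68,  1.12, -0.55,  2.36, -0.59]), np.float64(0.0)), (array([ 0.59,  0.24,  1.7 , -0.27,  0.82,  0.63]), np.float64(0.0))]
```

```bash
cat > kin.py <<'E'
import numpy as np
from scipy.optimize import least_squares
from scipy.spatial.transform import Rotation as Ro
def fk(q,k):
    r0,h,e,L1,e2,L2,T,s=k; E=Ro.from_euler
    A=E('z',q[0]); p=A.apply([r0,s,h]); A=A*E('y',q[1]); p=p+A.apply([e,0,L1]); A=A*E('y',q[2]); p=p+A.apply([e2,0,L2])
    A=A*E('z',q[3])*E('y',q[4]); p=p+A.apply([0,0,T]); return p,A*E('z',q[5]+np.pi/2)
lo=np.array([-2.89,-.75,.22,-1.18,.11,-2.7]);hi=np.array([2.89,2.08,2.7,4.32,2.71,2.7])
def ik(p,R,k,q0):
    def f(q): a,B=fk(q,k); return np.r_[(a-p)*5,(R.inv()*B).as_rotvec()]
    s=least_squares(f,np.clip(q0,lo+.01,hi-.01),bounds=(lo,hi)); return s.x,np.abs(s.fun).max()
E
python3 - <<'E'
from h import *; from kin import *
s=readout.get_state()
S=[([.19256394,.54140401,.30301362],[1.10800263,.276657574,1.5061087,0,1.36068331,-.121]),
([.43180782,-.28639277,.29490034],[-.719832839,.195432305,1.63814047,-.000249,1.30715198,-2.38905898]),
([.62954796,-.32834217,.25420391],[-.54209865,.59410232,1.11628873,-.08878906,1.61222308,-2.02985611]),
(s['position'],s['qpos'])]
k0=[0,.35,0,.4,0,.4,.2,0]
f=lambda k:np.concatenate([fk(q,k)[0]-p for p,q in S]+[.001*(k-np.array(k0))])
k=least_squares(f,k0).x; print(k.round(4),f(k)[:12].round(4)); np.save('k.npy',k)
q0=np.array(s['qpos'])
for deg in (35,45,55,65):
    out=[]
    for C,psi,t,x0 in (((.504,-.323,.067),85,deg,q0),((.447,.2733,.030),96.1,deg-90,np.array([.5,0,1.9,0,.8,-1.2]))):
        R=Ro.from_euler('z',psi-90,degrees=True)*Ro.from_matrix(np.diag([-1,1,-1.]))*Ro.from_euler('y',t,degrees=True)
        out.append(ik(np.array(C)-R.apply([0,0,.058]),R,k,x0))
    print(deg,[(o[0].round(2),round(o[1],4)) for o in out])
E
```

```text
[0.000e+00 1.373e-01 1.000e-04 6.296e-01 6.080e-02 4.211e-01 2.919e-01
 6.940e-02] [ 0.  0. -0. -0.  0.  0. -0.  0. -0.  0.  0.  0.]
35 [(array([-0.54,  0.75,  1.29, -0.25,  1.66, -1.97]), np.float64(0.0)), (array([ 0.67,  0.33,  2.24, -1.18,  0.38,  0.11]), np.float64(0.4273))]
45 [(array([-0.51,  0.85,  1.18, -0.31,  1.84, -1.97]), np.float64(0.0)), (array([ 0.61,  0.33,  2.26, -1.18,  0.3 ,  0.05]), np.float64(0.2697))]
55 [(array([-0.5 ,  0.94,  1.09, -0.37,  2.01, -1.97]), np.float64(0.0)), (array([ 0.57,  0.33,  2.26, -1.18,  0.25,  0.02]), np.float64(0.1082))]
65 [(array([-0.48,  1.03,  1.01, -0.43,  2.16, -2.  ]), np.float64(0.0)), (array([ 0.53,  0.34,  2.22, -0.77,  0.25, -0.42]), np.float64(0.0))]
```

```bash
cat > plan.py <<'E'
from h import *; from kin import *
k=np.load('k.npy'); s=readout.get_state(); q0=np.array(s['qpos']); p=s['position']; Rc=Ro.from_quat(np.roll(s['ee_rot'],-1))
def RR(psi,t): return Ro.from_euler('z',psi-90,degrees=True)*Ro.from_matrix(np.diag([-1,1,-1.]))*Ro.from_euler('y',t,degrees=True)
E
python3 - <<'E'
from plan import *
for deg in (66,70,74,78):
    for nm,C,psi,t,x0 in (('pick',(.504,-.323,.068),85,deg,q0),('place',(.447,.2733,.030),96.1,deg-90,np.array([.53,.34,2.2,-.7,.3,-.5]))):
      for b in (.058,.118):
        R=RR(psi,t); o=ik(np.array(C)-R.apply([0,0,b]),R,k,x0); print(deg,nm,b,o[0].round(2),round(o[1],4))
R=RR(85,70); print('rot',(Rc.inv()*R).as_rotvec()/.1, 'then dp',R.inv().apply(np.array((.504,-.323,.068))-R.apply([0,0,.118])-p)/.2)
E
```

```text
66 pick 0.058 [-0.48  1.04  1.   -0.44  2.17 -2.  ] 0.0
66 pick 0.118 [-0.46  1.1   0.78 -0.47  2.33 -2.06] 0.0
66 place 0.058 [ 0.53  0.33  2.21 -0.67  0.27 -0.53] 0.0
66 place 0.118 [ 0.55  0.21  2.18 -0.46  0.41 -0.73] 0.0
70 pick 0.058 [-0.48  1.08  0.97 -0.47  2.23 -2.01] 0.0
70 pick 0.118 [-0.45  1.14  0.75 -0.51  2.38 -2.09] 0.0
70 place 0.058 [ 0.5   0.34  2.16 -0.4   0.35 -0.82] 0.0
70 place 0.118 [ 0.53  0.22  2.12 -0.3   0.5  -0.91] 0.0
74 pick 0.058 [-0.47  1.11  0.95 -0.5   2.29 -2.03] 0.0
74 pick 0.118 [-0.45  1.19  0.71 -0.56  2.44 -2.12] 0.0
74 place 0.058 [ 0.48  0.34  2.11 -0.24  0.44 -0.99] 0.0
74 place 0.118 [ 0.5   0.23  2.07 -0.19  0.59 -1.03] 0.0
78 pick 0.058 [-0.47  1.15  0.93 -0.53  2.34 -2.04] 0.0
78 pick 0.118 [-0.45  1.22  0.69 -0.6   2.49 -2.15] 0.0
78 place 0.058 [ 0.46  0.36  2.06 -0.14  0.53 -1.1 ] 0.0
78 place 0.118 [ 0.47  0.25  2.01 -0.12  0.69 -1.12] 0.0
rot [-0.05505529  4.18058285  0.06650443] then dp [-0.64491753 -0.02341185  0.31168192]
```

Call:
servo_tool:
  moves:
    - {"dp": [0,0,0],"delta_rot": [0,0.84,0],"fingers": 1}
    - {"dp": [0,0,0],"delta_rot": [0,0.84,0],"fingers": 1}
    - {"dp": [0,0,0],"delta_rot": [0,0.84,0],"fingers": 1}
    - {"dp": [0,0,0],"delta_rot": [0,0.84,0],"fingers": 1}
    - {"dp": [0,0,0],"delta_rot": [0,0.84,0],"fingers": 1}

```text
clock: 10.0
position: [0.6279, -0.3304, 0.2559]
ee_rot: [-0.572, 0.033, 0.819, 0.023]
contact_force: [-0.4, -0.6, -0.2]
width: 0.0853
gripper_force: 0.0
```

Call:
servo_tool:
  moves:
    - {"dp": [-0.15,-0.005,0.06],"delta_rot": [0,0,0],"fingers": 1}
    - {"dp": [-0.16,-0.005,0.06],"delta_rot": [0,0,0],"fingers": 1}
    - {"dp": [-0.16,-0.005,0.06],"delta_rot": [0,0,0],"fingers": 1}
    - {"dp": [-0.15,-0.005,0.06],"delta_rot": [0,0,0],"fingers": 1}
    - {"dp": [0,0,0],"delta_rot": [0,0,0],"fingers": 1}

```text
clock: 10.5
position: [0.6242, -0.3339, 0.1175]
ee_rot: [-0.574, 0.032, 0.818, 0.025]
contact_force: [0.4, 0.8, -1.3]
width: 0.0855
gripper_force: 0.0
```

```bash
python3 - <<'E'
from plan import *
print(p,s['qpos']); R=RR(85,70); print('rot',(Rc.inv()*R).as_rotvec()/.1, 'dp',Rc.inv().apply(np.array((.504,-.323,.068))-R.apply([0,0,.058])-p)/.2)
im,d=grab('side','s2'); cv2.imwrite('pics/c5.png',cv2.resize(im[40:200,240:460][:,:,::-1],(800,580),interpolation=cv2.INTER_CUBIC))
E
```

```text
[ 0.6241661  -0.33394988  0.11749507] [-0.44981801  1.15358169  0.69902411 -0.53490446  2.41597701 -2.12329856]
rot [-0.05117891 -0.01795898  0.06645882] dp [-0.02687389  0.00384921  0.36150998]
```

View pics/c5.png

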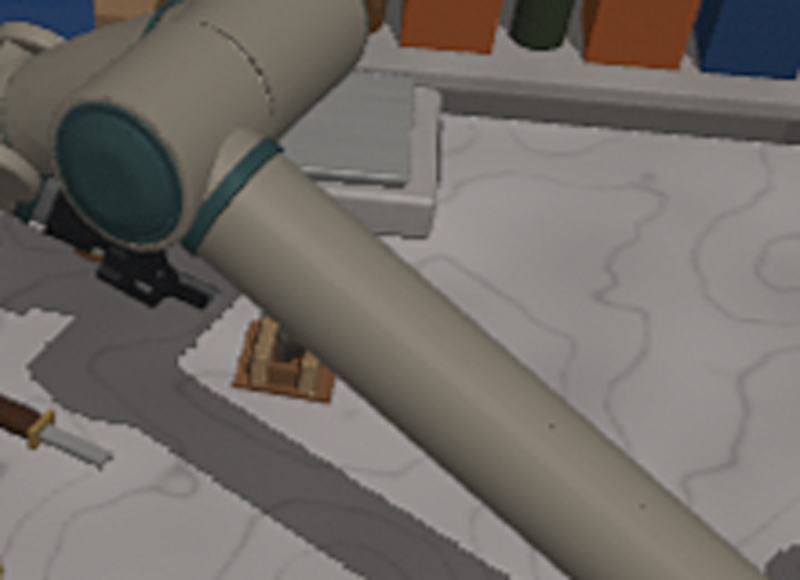

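The side view shows the open fingers at (190,290), beyond the rack at (285,360) and clear of it. Next I advance and close.

Call:
servo_tool:
  moves:
    - {"dp": [-0.014,0.002,0.1],"delta_rot": [0,0,0.06],"fingers": 1}
    - {"dp": [-0.013,0.002,0.1],"delta_rot": [0,0,0],"fingers": 1}
    - {"dp": [0,0,0.1],"delta_rot": [0,0,0],"fingers": 1}
    - {"dp": [0,0,0.06],"delta_rot": [0,0,0],"fingers": 1}
    - {"dp": [0,0,0],"delta_rot": [0,0,0],"fingers": 1}

```text
clock: 11.05
position: [0.5594, -0.3284, 0.095]
ee_rot: [-0.571, 0.036, 0.82, 0.021]
contact_force: [-0.1, 0.5, 0.5]
width: 0.0854
gripper_force: 0.0
```

Call:
servo_tool:
  force: 60
  moves:
    - {"dp": [0,0,0],"delta_rot": [0,0,0],"fingers": 0.75}
    - {"dp": [0,0,0],"delta_rot": [0,0,0],"fingers": 0.3}
    - {"dp": [0,0,0],"delta_rot": [0,0,0],"fingers": 0.3}
    - {"dp": [0,0,0],"delta_rot": [0,0,0],"fingers": 0.3}
    - {"dp": [0,0,0],"delta_rot": [0,0,0],"fingers": 0.3}

```text
clock: 11.55
position: [0.5609, -0.3284, 0.093]
ee_rot: [-0.572, 0.036, 0.819, 0.021]
contact_force: [6.4, -1.7, 5.9]
width: 0.0528
gripper_force: 61.9
```

```bash
python3 - <<'E'
from plan import *
print(p,Rc.as_matrix().round(3),s['width'],s['gripper_force'],s['contact_force']); 
R=RR(96.1,-20)
up=p+[0,0,.17]; print('lift',Rc.inv().apply([0,0,.17])/.2)
tgt=np.array([.447,.2733,.03+.10])-R.apply([0,0,.058]); print(tgt,(Rc.inv()*R).as_rotvec()/.1)
E
```

```text
[ 0.5609253  -0.32835113  0.09298   ] [[-0.344  0.083 -0.935]
 [ 0.036  0.996  0.076]
 [ 0.938 -0.007 -0.345]] 0.05277123400794965 61.856868267059326 [ 6.37332307 -1.6869884   5.89081474]
lift [ 0.79770224 -0.00630819 -0.29348142]
[0.42727515 0.27119202 0.18450217] [  0.81271786 -15.62888124  -1.94587553]
```

Call:
servo_tool:
  moves:
    - {"dp": [0.1,0,-0.035],"delta_rot": [0,0,0],"fingers": 0.3}
    - {"dp": [0.15,0,-0.055],"delta_rot": [0,0,0],"fingers": 0.3}
    - {"dp": [0.2,0,-0.073],"delta_rot": [0,0,0],"fingers": 0.3}
    - {"dp": [0.2,0,-0.073],"delta_rot": [0,0,0],"fingers": 0.3}
    - {"dp": [0.15,0,-0.055],"delta_rot": [0,0,0],"fingers": 0.3}

```text
clock: 12.05
position: [0.5597, -0.3271, 0.2647]
ee_rot: [-0.572, 0.036, 0.819, 0.022]
contact_force: [0.9, -0.1, -2.1]
width: 0.0528
gripper_force: 62.7
```

Call:
servo_tool:
  moves:
    - {"dp": [0,0,0],"delta_rot": [0,-0.9,0],"fingers": 0.3}
    - {"dp": [0,0,0],"delta_rot": [0,-0.9,0],"fingers": 0.3}
    - {"dp": [0,0,0],"delta_rot": [0,-0.9,0],"fingers": 0.3}
    - {"dp": [0,0,0],"delta_rot": [0,-0.9,0],"fingers": 0.3}
    - {"dp": [0,0,0],"delta_rot": [0,-0.9,0],"fingers": 0.3}

```text
clock: 12.55
position: [0.5599, -0.3272, 0.2618]
ee_rot: [-0.374, 0.04, 0.927, 0.013]
contact_force: [-0.9, -0.3, -0.5]
width: 0.0526
gripper_force: 62.7
```

Call:
servo_tool:
  moves:
    - {"dp": [0,0,0],"delta_rot": [0,-0.9,0],"fingers": 0.3}
    - {"dp": [0,0,0],"delta_rot": [0,-0.9,0],"fingers": 0.3}
    - {"dp": [0,0,0],"delta_rot": [0,-0.9,0],"fingers": 0.3}
    - {"dp": [0,0,0],"delta_rot": [0,-0.9,0],"fingers": 0.3}
    - {"dp": [0,0,0],"delta_rot": [0,-0.9,0],"fingers": 0.3}

```text
clock: 13.05
position: [0.5596, -0.3272, 0.2621]
ee_rot: [-0.158, 0.042, 0.987, 0.004]
contact_force: [0.1, 0.7, -0.8]
width: 0.0522
gripper_force: 62.6
```

Call:
servo_tool:
  moves:
    - {"dp": [0,0,0],"delta_rot": [0,-0.9,0],"fingers": 0.3}
    - {"dp": [0,0,0],"delta_rot": [0,-0.9,0],"fingers": 0.3}
    - {"dp": [0,0,0],"delta_rot": [0,-0.9,0],"fingers": 0.3}
    - {"dp": [0,0,0],"delta_rot": [0,-0.5,0],"fingers": 0.3}
    - {"dp": [0,0,0],"delta_rot": [0,0,0],"fingers": 0.3}

```text
clock: 13.55
position: [0.558, -0.327, 0.2626]
ee_rot: [-0.001, 0.042, 0.999, -0.003]
contact_force: [-0.7, 0.5, -1.6]
width: 0.0529
gripper_force: 62.7
```

```bash
python3 - <<'E'
from plan import *
print(p,Rc.as_matrix().round(3),s['width'],s['gripper_force'],s['contact_force'],s['qpos'].round(2))
print('move',Rc.inv().apply(np.array([.43,.271,.26])-p)/.2)
E
```

```text
[ 0.55804514 -0.32701691  0.26255946] [[-0.996  0.085 -0.001]
 [ 0.085  0.996 -0.005]
 [ 0.001 -0.005 -1.   ]] 0.052916569695967766 62.6933491230011 [-0.7049456   0.50496968 -1.64830483] [-0.64  0.41  1.41 -0.01  1.32 -2.12]
move [ 8.90846409e-01  2.92524301e+00 -2.07482487e-03]
```

Call:
servo_tool:
  moves:
    - {"dp": [0.04,0.125,0],"delta_rot": [0,0,0],"fingers": 0.3}
    - {"dp": [0.07,0.23,0],"delta_rot": [0,0,0],"fingers": 0.3}
    - {"dp": [0.07,0.23,0],"delta_rot": [0,0,0],"fingers": 0.3}
    - {"dp": [0.07,0.23,0],"delta_rot": [0,0,0],"fingers": 0.3}
    - {"dp": [0.07,0.23,0],"delta_rot": [0,0,0],"fingers": 0.3}

```text
clock: 14.05
position: [0.513, -0.112, 0.2606]
ee_rot: [-0.001, 0.042, 0.999, -0.003]
contact_force: [0.8, 0.6, -1.1]
width: 0.0525
gripper_force: 62.8
```

Call:
servo_tool:
  moves:
    - {"dp": [0.07,0.23,0],"delta_rot": [0,0,0],"fingers": 0.3}
    - {"dp": [0.07,0.23,0],"delta_rot": [0,0,0],"fingers": 0.3}
    - {"dp": [0.07,0.23,0],"delta_rot": [0,0,0],"fingers": 0.3}
    - {"dp": [0.07,0.23,0],"delta_rot": [0,0,0],"fingers": 0.3}
    - {"dp": [0.07,0.23,0],"delta_rot": [0,0,0],"fingers": 0.3}

```text
clock: 14.55
position: [0.4624, 0.1232, 0.2596]
ee_rot: [-0.001, 0.042, 0.999, -0.003]
contact_force: [0.3, -0.2, -0.0]
width: 0.0523
gripper_force: 62.8
```

Call:
servo_tool:
  moves:
    - {"dp": [0.07,0.23,0],"delta_rot": [0,0,0],"fingers": 0.3}
    - {"dp": [0.07,0.23,0],"delta_rot": [0,0,0],"fingers": 0.3}
    - {"dp": [0.07,0.23,0],"delta_rot": [0,0,0],"fingers": 0.3}
    - {"dp": [0.04,0.04,0],"delta_rot": [0,0,0],"fingers": 0.3}
    - {"dp": [0,0,0],"delta_rot": [0,0,-0.95],"fingers": 0.3}

```text
clock: 15.05
position: [0.4241, 0.2728, 0.2584]
ee_rot: [-0.001, -0.009, 1.0, -0.003]
contact_force: [-0.5, 0.2, -0.2]
width: 0.0528
gripper_force: 62.9
```

Call:
servo_tool:
  moves:
    - {"dp": [0,0,0],"delta_rot": [0,0,-0.95],"fingers": 0.3}
    - {"dp": [0,0,0],"delta_rot": [0,-0.9,0],"fingers": 0.3}
    - {"dp": [0,0,0],"delta_rot": [0,-0.9,0],"fingers": 0.3}
    - {"dp": [0,0,0],"delta_rot": [0,-0.9,0],"fingers": 0.3}
    - {"dp": [0,0,0],"delta_rot": [0,0,0],"fingers": 0.3}

```text
clock: 15.55
position: [0.4231, 0.27, 0.2581]
ee_rot: [0.133, -0.054, 0.99, 0.003]
contact_force: [0.4, 0.1, -0.3]
width: 0.0524
gripper_force: 63.0
```

```bash
python3 - <<'E'
from plan import *
print(p,Rc.as_matrix().round(3),s['qpos'].round(2),s['contact_force'])
im,d=grab('wrist','w5'); W=wworld(d,p,s['ee_rot'])
t=np.radians(6.1); X=np.array([np.cos(t),np.sin(t),0]);Y=np.array([-np.sin(t),np.cos(t),0])
L=(W-p); lx=L@X*1000; ly=L@Y*1000; lz=L[...,2]*1000
m=(d>0)&(abs(ly)<33)&(lz<-20)&(lz>-95)&(lx>-40)&(lx<90)
print(m.sum(),[(a,np.round(np.median(lz[k]),1),np.round(np.ptp(ly[k]),0),np.round(ly[k].mean(),1)) for a in range(-36,90,8) for k in [m&(abs(lx-a)<4)] if k.sum()>20])
cv2.imwrite('pics/w5v.png',im[:,:,::-1])
E
```

```text
[0.42305972 0.26996761 0.25806567] [[-0.959 -0.107  0.262]
 [-0.105  0.994  0.021]
 [-0.263 -0.008 -0.965]] [ 0.49  0.11  1.87 -0.13  0.92 -1.12] [ 0.39700838  0.10649146 -0.2942987 ]
16624 [(-12, np.float64(-58.5), np.float64(66.0), np.float64(1.5)), (-4, np.float64(-54.0), np.float64(66.0), np.float64(-0.2)), (4, np.float64(-54.2), np.float64(65.0), np.float64(-0.2)), (12, np.float64(-53.4), np.float64(55.0), np.float64(-0.8)), (20, np.float64(-53.5), np.float64(53.0), np.float64(-0.5)), (28, np.float64(-53.8), np.float64(54.0), np.float64(-0.6)), (36, np.float64(-53.8), np.float64(55.0), np.float64(-0.2)), (44, np.float64(-53.7), np.float64(54.0), np.float64(-0.5)), (52, np.float64(-53.5), np.float64(46.0), np.float64(0.0)), (60, np.float64(-53.4), np.float64(38.0), np.float64(-0.4))]
```

View pics/w5v.png

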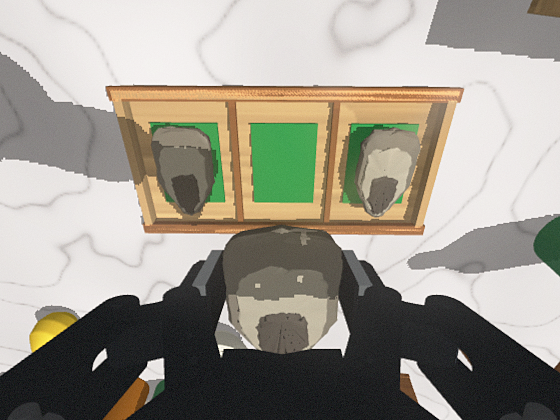

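The held oyster at (283,290) is already level: its lid depth is constant and its beak points the same way as the others. The middle pad is at (284,163). I'm lowering straight down.

Call:
servo_tool:
  moves:
    - {"dp": [0.052,0.003,0.2],"delta_rot": [0,0,0],"fingers": 0.3}
    - {"dp": [0.052,0.003,0.2],"delta_rot": [0,0,0],"fingers": 0.3}
    - {"dp": [0.052,0.002,0.2],"delta_rot": [0,0,0],"fingers": 0.3}
    - {"dp": [0.031,0.002,0.12],"delta_rot": [0,0,0],"fingers": 0.3}
    - {"dp": [0.013,0,0.05],"delta_rot": [0,0,0],"fingers": 0.3}

```text
clock: 16.1
position: [0.4273, 0.2715, 0.0967]
ee_rot: [0.131, -0.053, 0.99, 0.003]
contact_force: [0.0, -0.3, -1.5]
width: 0.052
gripper_force: 62.9
```

Call:
servo_tool:
  moves:
    - {"dp": [0.004,0,0.015],"delta_rot": [0,0,0],"fingers": 0.3}
    - {"dp": [0.003,0,0.01],"delta_rot": [0,0,0],"fingers": 0.3}
    - {"dp": [0,0,0],"delta_rot": [0,0,0],"fingers": 0.3}

```text
clock: 16.4
position: [0.4286, 0.2728, 0.0955]
ee_rot: [0.135, -0.053, 0.989, 0.005]
contact_force: [0.6, -0.8, -0.3]
width: 0.0525
gripper_force: 62.9
```

Call:
servo_tool:
  moves:
    - {"dp": [0,0,0],"delta_rot": [0,0,0],"fingers": 0.3}
    - {"dp": [0,0,0],"delta_rot": [0,0,0],"fingers": 0.3}

```text
clock: 16.6
position: [0.428, 0.2726, 0.0955]
ee_rot: [0.135, -0.053, 0.989, 0.005]
contact_force: [0.0, -1.1, -0.3]
width: 0.0528
gripper_force: 63.0
```

```bash
python3 - <<'E'
from plan import *
im,d=grab('wrist','w6'); W=wworld(d,p,s['ee_rot']); print(p,s['contact_force'],s['qpos'].round(3),fk(s['qpos'],k)[0])
t=np.radians(6.1); X=np.array([np.cos(t),np.sin(t),0]);Y=np.array([-np.sin(t),np.cos(t),0])
L=(W-p); lx=L@X*1000; ly=L@Y*1000; lz=W[...,2]*1000
print([(a,np.round(np.median(lz[k]),1)) for a in range(-20,90,8) for k in [(d>0)&(abs(ly)<15)&(abs(lx-a)<4)&(lz<60)] if k.sum()>20])
print('side lids',[(b,np.round(np.median(lz[k]),1)) for b in (-96,96) for k in [(d>0)&(abs(ly-b)<10)&(abs(lx-35)<20)] if k.sum()>20])
E
```

```text
[0.42799189 0.27264469 0.09547841] [ 0.04158348 -1.05149404 -0.34436298] [ 0.491  0.326  2.096 -0.228  0.48  -0.997] [0.42780049 0.27254311 0.09557328]
[(-20, np.float64(6.7)), (-12, np.float64(9.1)), (-4, np.float64(39.8)), (4, np.float64(40.8)), (12, np.float64(42.1)), (20, np.float64(42.1)), (28, np.float64(42.0)), (36, np.float64(42.3)), (44, np.float64(42.8)), (52, np.float64(42.6)), (60, np.float64(42.4))]
side lids [(-96, np.float64(34.2)), (96, np.float64(34.3))]
```

Call:
servo_tool:
  moves:
    - {"dp": [0.003,0,0.012],"delta_rot": [0,0,0],"fingers": 0.3}
    - {"dp": [0.003,0,0.012],"delta_rot": [0,0,0],"fingers": 0.3}
    - {"dp": [0,0,0],"delta_rot": [0,0,0],"fingers": 0.3}

```text
clock: 16.95
position: [0.4273, 0.2722, 0.0891]
ee_rot: [0.134, -0.053, 0.99, 0.004]
contact_force: [-0.5, 0.2, -0.6]
width: 0.0525
gripper_force: 63.0
```

Call:
servo_tool:
  moves:
    - {"dp": [0.002,0,0.007],"delta_rot": [0,0,0],"fingers": 0.3}
    - {"dp": [0,0,0],"delta_rot": [0,0,0],"fingers": 0.3}
    - {"dp": [0,0,0],"delta_rot": [0,0,0],"fingers": 0.3}

```text
clock: 17.25
position: [0.4276, 0.2724, 0.0882]
ee_rot: [0.134, -0.053, 0.99, 0.004]
contact_force: [-1.8, -1.2, 2.4]
width: 0.0521
gripper_force: 63.5
```

Call:
servo_tool:
  moves:
    - {"dp": [0,0,0],"delta_rot": [0,0,0],"fingers": 0.72}
    - {"dp": [0,0,0],"delta_rot": [0,0,0],"fingers": 0.72}
    - {"dp": [0,0,0],"delta_rot": [0,0,0],"fingers": 0.72}
    - {"dp": [0,0,-0.05],"delta_rot": [0,0,0],"fingers": 0.72}
    - {"dp": [0,0,-0.1],"delta_rot": [0,0,0],"fingers": 0.72}

```text
clock: 17.75
position: [0.419, 0.2712, 0.1164]
ee_rot: [0.133, -0.053, 0.99, 0.004]
contact_force: [-0.3, -0.6, 0.2]
width: 0.0613
gripper_force: 0.0
```

Call:
servo_tool:
  moves:
    - {"dp": [0,0,-0.2],"delta_rot": [0,0,0],"fingers": 1}
    - {"dp": [0,0,-0.2],"delta_rot": [0,0,0],"fingers": 1}
    - {"dp": [0,0,-0.2],"delta_rot": [0,0,0],"fingers": 1}
    - {"dp": [0,0,-0.2],"delta_rot": [0,0,0],"fingers": 1}
    - {"dp": [0,0,0],"delta_rot": [0,0,0],"fingers": 1}

```text
clock: 18.25
position: [0.3784, 0.2694, 0.2776]
ee_rot: [0.139, -0.053, 0.989, 0.007]
contact_force: [0.8, -0.2, 0.5]
width: 0.0857
gripper_force: 0.0
```

```bash
python3 - <<'E'
from plan import *
im,d=grab('wrist','w7'); W=wworld(d,p,s['ee_rot']); print(p)
t=np.radians(6.1); X=np.array([np.cos(t),np.sin(t)]);Y=np.array([-np.sin(t),np.cos(t)])
L=W[...,:2]-[.462,.2748]; lx=L@X*1000; ly=L@Y*1000; lz=W[...,2]*1000
for b in (-96,0,96):
    m=(d>0)&(abs(ly-b)<38)&(abs(lx)<60)&(lz>26)&(lz<50); print(b,m.sum(),rect(np.stack([lx[m],ly[m]],-1)/1000))
    k=m&(lz>33)&(abs(ly-b)<12)&(abs(lx)<25); A=np.c_[lx[k],ly[k],np.ones(k.sum())]; print(np.linalg.lstsq(A,lz[k],rcond=None)[0].round(3))
E
```

```text
[0.3783987  0.26935253 0.27761796]
-96 3129 ([[-46.0, -123.0], [47.0, -124.0], [48.0, -69.0], [-45.0, -68.0]], array([  1.1, -96.2]), array([54.8, 93. ]), 89.2)
[ 4.5000e-02 -4.0000e-03  3.4551e+01]
0 3114 ([[-47.0, 27.0], [-46.0, -28.0], [44.0, -25.0], [43.0, 30.0]], array([-1.5,  1.2]), array([90.2, 55. ]), 1.7)
[4.3000e-02 2.0000e-02 3.4949e+01]
96 3102 ([[-46.0, 71.0], [46.0, 65.0], [49.0, 120.0], [-43.0, 125.0]], array([ 1.4, 95.5]), array([54.2, 91.8]), 86.3)
[ 4.3000e-02 -1.3000e-02  3.6138e+01]
```

View pics/w7.png

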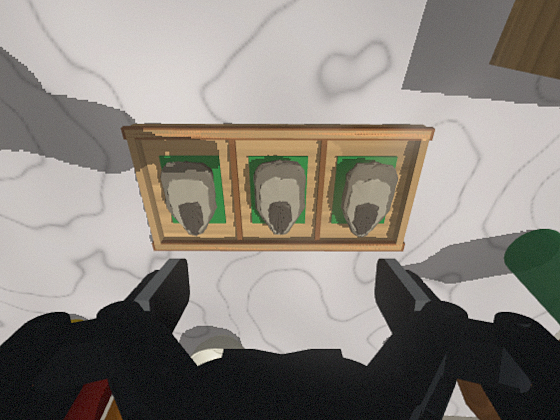

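All three oysters, at (193,198), (280,195) and (367,195), lie flat and centred on their pads with their beaks the same way. They are within about 2 mm of centre and level, and the gripper is clear.

```bash
python3 -c "
from rig import manip; print(manip.sign_off())"
```

```text
the job is handed in; nothing more can be done
None
```

I handed the job in at about 18 s: both oysters are lid up on the free pads, within about 2 mm of centre and beaks matching the sample; I did not re-measure the lemon, bowl and knife, and no verdict came back.

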